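# Dock the power module and lock its quarter-turn latch

### The arm

A 6-joint arm with a two-finger parallel gripper is mounted at the origin on the work surface. World frame = base frame: x ahead of the robot, y to its left, z up, the work surface at z = 0. Lengths are in m, angles in rad, forces in N, time in s.
With the tool pointing down it reaches from about 0.3 to 0.875 m from the base axis. Payload 6.4 kg.
Tool frame: the origin (TCP) lies at the very end of the fingers, on their centre line; the grasp point (between the pads) lies 19 mm behind it; x points along the fingers, y is the direction in which the jaws open and shut, and the axes are right-handed (so a half turn about x gives the same grasp; the last joint's range is limited). The gripper opens to 85 mm and grips with 20 to 120 N. Pads are 22 mm wide; open, the fingers measure 114 mm over their backs; the gripper's body (76 mm by 85 mm) begins 54 mm behind the grasp point. The pads swing forward as they close: fully open they stand 13 mm farther back than shut.
Start: joints at [1.035, 0.181, 1.607, -0, 1.354, -0.206], TCP at [0.186, 0.544, 0.231] pointing down, gripper open.
Joint ranges: [-2.99, 2.99], [-0.89, 2.07], [0.3, 2.58], [-1.14, 4.28], [0, 2.63], [-3.12, 3.12]. Speed limits (rad/s): [2.57, 2.57, 3.01, 3.14, 3.14, 3.14].

### API

Orientations are given as a unit quaternion [w, x, y, z].
In Python, from plant import manip, cams gives the robot as it stands. The module is installed in compiled form; this text tells all that it offers.
- The arm moves only by the shell command python3 -m pendant 'ROWS'. ROWS is JSON, a list of rows, each a list of 3 entries, a list of its own where there are three numbers: the closure, from 0 (fully open) to 1 (shut), then the shift along the tool's x, y, z in mm, then the turn, a rotation vector about the tool's x, y, z in rad. A call has 1 to 5 rows; each row is the pose to reach, as a shift and turn from the pose commanded when the call began, along the tool's axes at that moment; what a row does not reach only later rows make up. A row lasts 1/12 s, in which the tool goes at most 41.7 mm and 7.16 degrees, less where a joint would pass 70% of its speed; a pose out of reach is approached as far as the arm can. A call with a gripper value outside its range is refused whole. The fingers move at their own pace and stop on an object; the grip force is fixed at half the most. Time passes only in rows, so rows that repeat a pose let the fingers close. It gives the time, the measured TCP pose, the force and the opening at its end, in the units of the state.
- manip.state(): the state, without advancing time (a new reading comes with each control period).
- cams.snapshot(name): name is "side" or "top"; returns (picture, depth): 480x640x3 uint8, red, green, blue; 480x640 float32, m along the optical axis (not along the pixel's ray), 0 where there is no reading.
- cams.get_calibration(name): a dict with "camera_matrix" (3x3 intrinsics, pixels), "camera_from_world" (4x4, takes a point from world to camera coordinates). Camera axes: x right, y down, z forward; pixel columns grow to the right and rows downward; lengths in m; the calibration is good to about 2 mm. A picture is of the moment at which its call begins. get_calibration takes no time and is no camera call.
- manip.finish_job(): hands the job in, once; it reports no verdict.
The state is a dict: "time": time; "q": joint angles; "joint_velocities": joint speeds; "effort": joint torques, N m; "position": TCP position; "tcp_rot": TCP orientation; "contact_force": force on the tool from outside, world axes, zero at the start; "moment": the same for the moment, N m; "grip_width": finger opening in m.
Only numpy, scipy, OpenCV 4.12 (cv2) and the standard library are available. Lean on these libraries where they do the work, as an engineer would, in place of code of your own. Each camera call takes 0.05 s, during which the arm holds its last target. There are 200 camera calls.

### The job

Lift the power module off the twin hook, set it gently into the sloping tray of the chip tester so that its flange lies flat on the tray floor, and then turn the quarter-turn wing latch clockwise until its tongue lies over the flange and it drops into its locked detent. If the tongue is in the way at first, turn the latch back before docking the module. Let go of everything and leave the other things on the desk where they are.

Things in the scene. Friction and masses are not known exactly. Their poses are not given: they have to be found in the camera images.
- module_bar (a point): Grip point of the power module, which starts hung on the twin hook: centre of its carrying bar, level square steel 12 x 12 mm, 164 mm long along the module's y; z is up. Two 8 mm square struts at y = +-30 mm join it to the body; the bar is free between them. Body top is 32 mm and flange underside 76 mm below this point. Seated in the tray, this point is at tray (0, 0, 76 mm), within the play.
- hook: Fixed steel twin-hook stand; origin on the table under the hanging bar (bar centre 150 mm up, along y). Hooks 8 mm wide at y = +-68 mm; upturned tips at x = -11 to -17 mm, up to 182 mm; back stops at x = 11 to 17 mm, up to 152 mm; arms run to posts at x = 85 mm, 144 mm high. Nothing above. The module passes up between the hooks with 9 mm each side; base plate x -10 to 120 mm, y +-95 mm.
- tray: Sloping tray on the dock, tilted 28 deg: z is the floor's normal, leaning to the dock's front, +x points up the slope, y is level. Origin at the floor's centre, 100 mm above the table. Floor 80 (x) x 118 (y) mm, 4 mm of play on each side of the flange. Walls 6 mm thick, 16 mm high, at -x only 8 mm. Its plate spans x -134 to 66 mm, y +-76 mm; the latch axis is at x = -84 mm, y = 0.
- latch_grip (a point): Grip point of the wing latch, on its turning axis (parallel to the tray's z), about 48 mm above the sloping plate, 8 mm lower when locked. The wing is an upright aluminium bar 64 mm long, 14 mm thick, from 24 mm below to 12 mm above this point, along this frame's y. Under it a steel tongue 16 mm wide, 6 mm thick points to this frame's +y, tip 58 mm from the axis. The frame turns with the latch.
- latch (a joint): Latch angle, rad: 0 open (tongue along the tray's +y, at a stop), growing clockwise seen from above the tray to 1.571 locked (tongue along tray +x, over the flange, at a stop). Friction (about 0.15 N m) holds it anywhere below about 1.2; from about 1.35 on, when let go, it snaps by itself to 1.571 and down. Starts at 0 to 0.85; the tongue is out of the module's way below 0.4.
- latch_drop (a joint): How far the latch has dropped along its axis, m: about 0.001 while the angle is below 1.2 rad, 0.009 in the locked detent; it falls between 1.25 and 1.571 rad.
- flux_bottle: Bystander: amber bottle, 48 mm across, 130 mm tall, standing between hook and dock; origin at its base centre.
- solder_spool: Bystander: steel-grey spool 60 mm across, 50 mm tall, standing; origin at its base centre.
- cassette: Bystander: clear data cassette 102 x 64 x 12 mm, flat; origin at its underside centre, long axis x.
- bakelite_knob: Bystander: amber control knob 60 mm across, 32 mm tall; origin at its base centre.
- nut_driver: Bystander: nut driver 180 mm long, 26 mm thick, along its x axis; origin at its middle, on the table.
- dental_pick: Bystander: stainless pick 135 mm long, 8 mm thick, along its x axis, from x = -50 to 85 mm; origin on the table.
- flux_tin: Bystander: round tin 74 mm across, 40 mm tall; origin at its base centre.
- dock: Fixed grey wedge-shaped tester dock that carries the tray; origin on the table under the tray's origin, front (low side) at -x; footprint x from -130 to 70 mm, y +-85 mm.
- module: Power module, 0.35 kg (+-30 %); origin at the centre of its flange's underside. Bare aluminium flange plate 72 (x) x 110 (y) x 8 mm, black body 40 (x) x 84 (y) x 36 mm on it, carrying bar above. Alike front and back: it may be docked either way round.

How it is judged:
On the way, in this order (a step that is already met when the one before it is completed fails the run):
1. the module's bar has been lifted above the hook tips (z of module_bar in the frame of hook above 0.185 m), for 0.05 s.
2. the module is seated flat in the tray while the latch is not yet locked (x of module_bar in the frame of tray between -0.008 and 0.008 m and y of module_bar in the frame of tray between -0.008 and 0.008 m and z of module_bar in the frame of tray between 0.072 and 0.08 m and angle between the z axis of module_bar and the z axis of tray, either way round below 0.07 rad and value of joint latch below 1.1 rad), for 0.2 s.
At the end, for the whole second after the job is handed in: The module is at rest, flat in the tray (bar centre within 8 mm of tray x = 0 and y = 0 and at a height of 76 mm +-4 mm over the tray floor, within 4 deg of square to it), and the latch is turned beyond 1.5 rad and has dropped into its detent (latch_drop over 7 mm), at rest (x of module_bar in the frame of tray between -0.008 and 0.008 m and y of module_bar in the frame of tray between -0.008 and 0.008 m and z of module_bar in the frame of tray between 0.072 and 0.08 m and angle between the z axis of module_bar and the z axis of tray, either way round below 0.07 rad and value of joint latch above 1.5 rad and value of joint latch_drop above 0.007 m and velocity of joint latch below 0.05 rad/s and linear speed of module below 0.02 m/s); the robot touches nothing.
It fails at once if a bystander is moved by more than 30 mm (distance of any of flux_bottle, solder_spool, cassette, bakelite_knob, nut_driver, dental_pick, flux_tin from where it was at the start of the episode above 0.03 m).
It fails at once if the module is dropped or slammed into the dock (over 80 N) (contact force between module and dock above 80 N).
It also fails if it takes over 64 s, if anything falls off the work surface, if the arm or the gripper's body presses on something with over 40 N, if the wrist force passes 120 N, or if a joint passes its speed limit or range.

## Working session

There is one attempt and no reset: what is moved stays moved. The work goes in short steps, Python scripts to look and compute and a shell command to move; the robot and the scene stay as the last step left them, time stands still between calls to the robot, and variables do not carry over. Pictures are saved under pics/ and viewed, about 8 in all and at most 12, crops included, and the job is handed in when it is done.

```bash
mkdir -p pics; ls; cat > h.py <<'E'
import numpy as np, cv2
from plant import manip, cams
from scipy.spatial.transform import Rotation as R
def cal(n):
    c=cams.get_calibration(n); return np.array(c["camera_matrix"]),np.array(c["camera_from_world"])
def snap(n,f):
    p,d=cams.snapshot(n); cv2.imwrite(f"pics/{f}.png",p[:,:,::-1]); np.save(f"pics/{f}.npy",d); return p,d
def cloud(n,d):
    K,T=cal(n); v,u=np.mgrid[:480,:640]
    P=np.stack([(u-K[0,2])/K[0,0]*d,(v-K[1,2])/K[1,1]*d,d],-1)
    return (P-T[:3,3])@T[:3,:3]   # R^T(p-t)
def rot(q): return R.from_quat([q[1],q[2],q[3],q[0]])
def delta(pos,Rm):
    "shift mm & rotvec in current measured tool axes to reach pos, Rm"
    s=manip.state(); R0=rot(s["tcp_rot"])
    return np.round(R0.inv().apply(np.array(pos)-s["position"])*1000,1),np.round((R0.inv()*R.from_matrix(Rm)).as_rotvec(),3)
E
python3 - <<'E'
from h import *
s=manip.state(); print(s)
print(rot(s["tcp_rot"]).as_matrix().round(3))
for n in("top","side"):
    snap(n,n+"0"); K,T=cal(n); print(n,K.round(1).tolist(),(-T[:3,:3].T@T[:3,3]).round(3),T[:3,:3].round(2).tolist())
E
```

```text
pics
{'time': 0.0, 'q': array([ 1.03470732e+00,  1.81515508e-01,  1.60800527e+00,  3.60535082e-06,
        1.35378908e+00, -2.06283511e-01]), 'joint_velocities': array([ 2.53717464e-04,  2.15613708e-03, -2.14383240e-03,  4.68498073e-05,
       -8.60563269e-05,  5.31618357e-04]), 'effort': array([-1.62450997e-03, -4.44858742e+01, -3.51339912e+01, -4.84224402e-04,
        9.03480104e-03,  1.58589643e-05]), 'position': array([0.18590764, 0.54354055, 0.23039983]), 'tcp_rot': array([ 0.69729272,  0.11551101,  0.69773547, -0.11664166]), 'contact_force': array([-0.21491955, -0.3170464 ,  0.63495203]), 'moment': array([-0.01014722, -0.00758719, -0.05614573]), 'grip_width': 0.08576702428112966}
[[-0.001  0.324  0.946]
 [-0.001  0.946 -0.324]
 [-1.    -0.002 -0.   ]]
top [[463.6, 0.0, 317.7], [0.0, 463.6, 231.0], [0.0, 0.0, 1.0]] [ 0.35  -0.003  1.159] [[-0.01, -1.0, 0.01], [-0.99, 0.01, -0.16], [0.16, -0.01, -0.99]]
side [[457.1, 0.0, 319.7], [0.0, 457.1, 250.2], [0.0, 0.0, 1.0]] [ 0.5   -0.64   0.816] [[1.0, -0.02, -0.0], [-0.02, -0.74, -0.68], [0.01, 0.68, -0.74]]
```

View pics/top0.png

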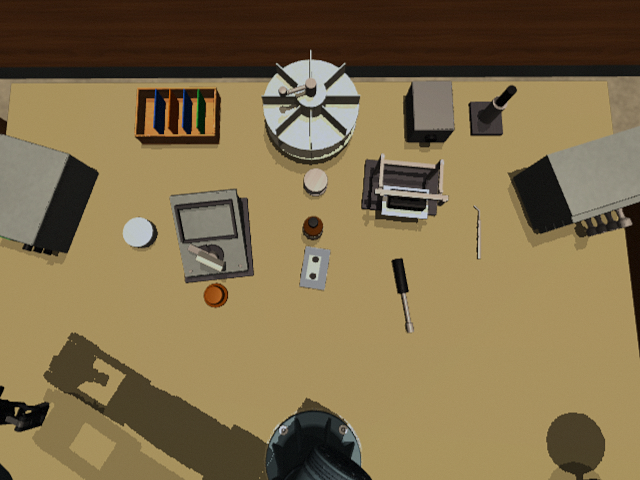

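View pics/side0.png

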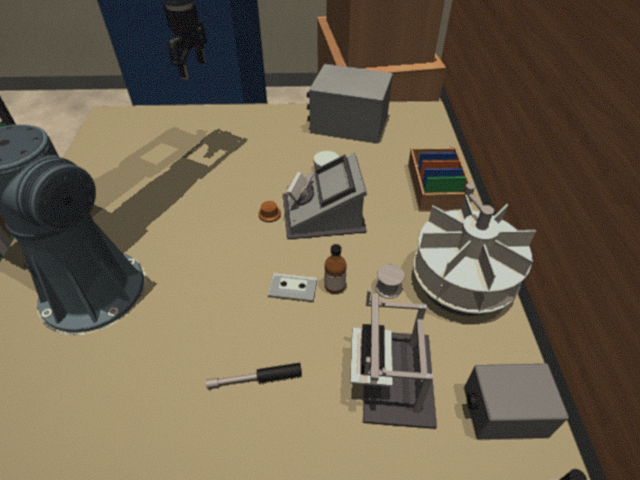

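The top view shows the dock at about (212,235) with the wing at (208,258), and the hook with the module at (405,190). The bottle is at (313,228), between them. Next I measure and zoom in.

```bash
python3 - <<'E'
from h import *
t=cv2.imread("pics/top0.png"); s=cv2.imread("pics/side0.png")
a=cv2.resize(t[180:290,160:260],(400,440),interpolation=cv2.INTER_CUBIC); b=cv2.resize(t[140:240,355:455],(400,400),interpolation=cv2.INTER_CUBIC)
b=cv2.copyMakeBorder(b,0,40,0,0,0); cv2.imwrite("pics/zoom0.png",np.hstack([a,b]))
P=cloud("top",np.load("pics/top0.npy"))
for n,(u0,u1,v0,v1) in dict(dock=(165,260,180,290),hook=(355,455,140,230)).items():
    Q=P[v0:v1:5,u0:u1:5]; print(n); print((Q[...,2]*1000).round().astype(int))
for uv in [(205,222),(180,195),(236,192),(190,280),(246,270),(407,167),(413,194)]: print(uv,P[uv[1],uv[0]].round(3))
E
```

```text
dock
[[   0    0   -6   -2   -5   -5    0   -1    0    3    3   -1    0    1
    -3    1   -6   -1    1]
 [  -3    1   -3    4   -1    0    1   -5    0    0    4    1   -3   -2
    -2   -1    2    0   -3]
 [  -1   -3   -5   -1   -2    3    0   -1    0   -4  124  129  128  127
   130   -3   -2    0   -2]
 [  -4  120  126 1159  130  126  129  129  129  127  127  125  124  125
   126   -1   -1    3   -2]
 [  -4  125  125  124  125  121  121  120  121  120  121  128  133  133
  1159   42    8   -4    3]
 [   1    1  133  134  132  131  135  133  118  113  115  114  111  131
   111   50    6    1   -2]
 [  -3   -2  130  114  114  110  111  109  110  110  107  112  107  125
   109   58    5   -3    0]
 [1159   -4  109  109  110  104  107  104  107  105  102  103  103  103
   104   63    5   -1    0]
 [  -4    3  102  106  100  102  105  100  102   99  100  101   97   98
    98   89    2    0   -1]
 [  -1    4   97  113   95   90   93   94   95   93   91   92   93   87
   103   93    8   -2    0]
 [  -1   -2    2  111   88   87   88   90   87   86   86   84   85   86
   100   85    6    1  
[... 2527 characters left out ...]
  119  118  118  116
   119   14   13  137   -3   -4]
 [   0   -7   -1   -2   -4   -4   83   84   80   81   84   80   83   88
    83   10   11   -3    0    3]
 [   2    5   -2   -7   -2   -1   -1   75   81   79   85   83   83   83
    83    0   -4   -3   -1   -2]
 [  -3    2    0   -2   -2   -3   -2    2   -1   -6    4   -3    0   -1
     0   -5   -3   -1   -1   -3]
 [   2   -1   -1    0    0    0    3   -3   -3   -5    0    1   -3   -3
     0    0   -2   -3   -3   -1]]
(205, 222) [0.548 0.249 0.096]
(180, 195) [ 0.35  -0.003  1.159]
(236, 192) [0.613 0.174 0.123]
(190, 280) [0.419 0.302 0.008]
(246, 270) [0.443 0.164 0.015]
(407, 167) [ 0.68  -0.228  0.091]
(413, 194) [ 0.598 -0.225  0.155]
```

View pics/zoom0.png

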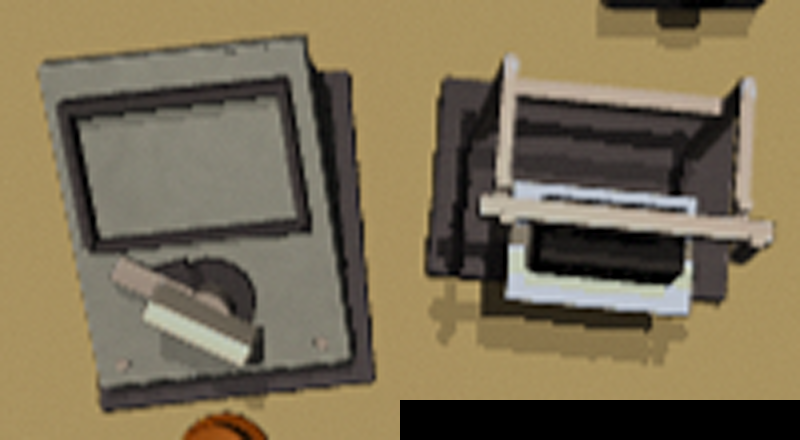

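The zoom shows the tongue pointing up-left, so partly over the tray side, and the wing about 30° from tray y. The module is centred between the hooks. Next I fit frames to these.

```bash
cat > fit.py <<'E'
from h import *
def tray(P):
    "plane of floor/plate -> frame; P cloud top"
    Q=P[180:290,165:260].reshape(-1,3); Q=Q[(Q[:,2]>.03)&(Q[:,2]<.14)]
    A=np.c_[Q[:,:2],np.ones(len(Q))]; best=None
    rng=np.random.default_rng(0)
    for _ in range(300):
        i=rng.choice(len(Q),3,False)
        try: c=np.linalg.solve(A[i],Q[i,2])
        except Exception: continue
        m=abs(A@c-Q[:,2])<.006
        if best is None or m.sum()>best.sum(): best=m
    for _ in range(5):
        c=np.linalg.lstsq(A[best],Q[best,2],rcond=None)[0]; best=abs(A@c-Q[:,2])<.006
    n=np.array([-c[0],-c[1],1]); n/=np.linalg.norm(n)
    return c,n,Q
E
python3 - <<'E'
from fit import *
img=cv2.imread("pics/top0.png"); P=cloud("top",np.load("pics/top0.npy"))
c,n,Q=tray(P); print("tilt",np.degrees(np.arccos(n[2])),"yaw",np.degrees(np.arctan2(-n[1],-n[0])))
# dark wall pixels in picture: rim outline
g=cv2.cvtColor(img,cv2.COLOR_BGR2GRAY); h=P-0
hgt=(P@n)-c[2]*n[2]
reg=np.zeros_like(g); reg[180:290,165:260]=1
# floor: bright gray region enclosed by walls
fl=((abs(hgt)<.005)&(reg>0)&(g>85)).astype(np.uint8)
k,lab,st,ce=cv2.connectedComponentsWithStats(fl)
for i in range(1,k):
    if st[i,4]>150:
        print(i,st[i],ce[i].round(1)); cnt=cv2.findContours((lab==i).astype(np.uint8),0,2)[0][0]; r=cv2.minAreaRect(cnt); print(r)
yaw=np.arctan2(-n[1],-n[0])
# high things (wing / tongue)
w=(hgt>.024)&(reg>0)&(P[...,2]<.2)&(P[...,0]<.53)&(P[...,0]>.4)
W=P[w]; print("wing pts",len(W),W.mean(0).round(3),"h",np.percentile(hgt[w],[5,50,95]).round(3))
# bar
m=(P[...,2]>.149)&(P[...,2]<.164); m[:,:355]=0;m[:,460:]=0;m[:140]=0;m[235:]=0
B=P[m]; 
for _ in range(4):
    mu=np.median(B,0)if _==0 else B.mean(0); d=cv2.fitLine(B[:,:2].astype(np.float32),cv2.DIST_HUBER,0,.01,.01).ravel()
    p=(P[m][:,:2]-d[2:]); e=p[:,1]*d[0]-p[:,0]*d[1]; B=P[m][abs(e)<.008]
t=(B[:,:2]-d[2:])@d[:2]; mid=d[2:]+d[:2]*(t.min()+t.max())/2
print("bar",mid.round(4),"len",np.ptp(t).round(3),"z",B[:,2].mean().round(4),"dir deg",np.degrees(np.arctan2(d[1],d[0])).round(1),np.percentile(t,[0,1,99,100]).round(3))
# bystanders
E
```

```text
tilt 27.970166273693813 yaw 5.870980068534701
1 [ 169  189   78   87 2249] [211.4 236.5]
((207.95245361328125, 232.38600158691406), (84.28050231933594, 66.4237060546875), 81.38435363769531)
2 [ 180  204   54   36 1471] [206.6 222. ]
((206.3538818359375, 221.83078002929688), (30.76061248779297, 50.60616683959961), 82.87498474121094)
wing pts 373 [0.462 0.237 0.104] h [0.025 0.052 0.062]
bar [ 0.5987 -0.2203] len 0.163 z 0.1546 dir deg 84.1 [-0.082 -0.081  0.08   0.081]
```

```bash
python3 - <<'E'
from fit import *
from scipy.spatial.transform import Rotation as R
P=cloud("top",np.load("pics/top0.npy")); S=cloud("side",np.load("pics/side0.npy"))
c,n,Q=tray(P)
yaw=np.arctan2(-n[1],-n[0]); M=R.from_euler("ZY",[yaw,-np.radians(28)]).as_matrix(); print(M[:,2],n)
x0=.545;y0=.25
o=np.array([x0,y0,c@[x0,y0,1]])
def tf(A): 
    A=A.reshape(-1,3); A=A[(np.linalg.norm(A[:,:2]-[.5,.25],axis=1)<.18)&(A[:,2]>.02)&(A[:,2]<.2)]; return (A-o)@M
pc=lambda a:np.percentile(a,[0,1,3,97,99,100]).round(4)
for nm,A in(("top",tf(P)),("side",tf(S))):
    pl=A[abs(A[:,2])<.005]; print(nm,"plate z",pl[:,2].mean().round(4),"x",pc(pl[:,0]),"y",pc(pl[(pl[:,0]>-.06)][:,1]))
    w=A[(A[:,2]>.011)&(A[:,2]<.021)&(A[:,0]>-.045)]; print(" wall x",pc(w[:,0]),"y",pc(w[:,1]),w[:,2].mean().round(3),len(w))
    wm=w[abs(w[:,0])<.025]
    for s in(1,-1):
        q=wm[wm[:,1]*s>0]; print("  ywall",s,len(q),np.percentile(q[:,1],[5,50,95]).round(4))
    q=w[(w[:,0]>.02)&(abs(w[:,1])<.045)]; print("  xwall",np.percentile(q[:,0],[5,50,95]).round(4))
    t=A[(A[:,2]>.053)&(A[:,2]<.068)&(A[:,0]<-.03)]
    l=cv2.fitLine(t[:,:2].astype(np.float32),cv2.DIST_HUBER,0,.001,.001).ravel(); s=(t[:,:2]-l[2:])@l[:2]; e=(t[:,:2]-l[2:])@[-l[1],l[0]]
    print(" wingtop",len(t),"mid",(l[2:]+l[:2]*(s.min()+s.max())/2).round(4),"len",np.ptp(s).round(3),"wid",np.ptp(e).round(3),"dir",np.degrees(np.arctan2(l[1],l[0])).round(1),"z",t[:,2].mean().round(4))
    t=A[(A[:,2]>.012)&(A[:,2]<.032)&(A[:,0]<-.04)]; print(" tongue",len(t)); 
    if len(t)>5:
        d=np.linalg.norm(t[:,:2]-[-.084,0],axis=1); f=t[d>.036]; print(f.mean(0).round(3),np.degrees(np.arctan2(f[:,1].mean(),f[:,0].mean()+.084)).round(1),d.max().round(3),len(f))
E
```

```text
[-0.46700907 -0.04802164  0.88294759] [-0.46655167 -0.04797461  0.88319193]
top plate z 0.0 x [-0.1652 -0.1248 -0.121   0.0709  0.0737  0.0752] y [-0.0825 -0.0811 -0.0786  0.0657  0.0679  0.0704]
 wall x [-0.0439 -0.0379 -0.0312  0.0544  0.0548  0.0552] y [-0.0717 -0.0714 -0.071   0.0584  0.0591  0.0595] 0.016 402
  ywall 1 68 [0.0524 0.0553 0.0588]
  ywall -1 60 [-0.0711 -0.0686 -0.0655]
  xwall [0.0485 0.0516 0.0545]
 wingtop 183 mid [-0.0743 -0.0068] len 0.063 wid 0.016 dir 55.3 z 0.0591
 tongue 416
[-0.143  0.012  0.021] 168.7 0.112 301
side plate z 0.0002 x [-0.1622 -0.1229 -0.1189  0.0728  0.0752  0.0765] y [-0.089  -0.0869 -0.0856  0.051   0.0578  0.0659]
 wall x [-0.0412 -0.0373 -0.0283  0.0557  0.0559  0.0562] y [-0.0779 -0.0771 -0.0766  0.0548  0.0562  0.0566] 0.015 315
  ywall 1 53 [0.0474 0.0504 0.0552]
  ywall -1 69 [-0.0766 -0.0734 -0.0686]
  xwall [0.05   0.0531 0.0559]
 wingtop 131 mid [-0.0718 -0.0116] len 0.065 wid 0.017 dir 56.4 z 0.0582
 tongue 337
[-0.145  0.004  0.02 ] 176.4 0.111 206
```

```bash
cat > fr.py <<'E'
from fit import *
yaw=np.radians(5.87); M=R.from_euler("ZY",[yaw,-np.radians(28)]).as_matrix()
_c,_n,_=tray(cloud("top",np.load("pics/top0.npy")))
_o=np.array([.545,.25,_c@[.545,.25,1]])
O=_o+M@[.0097,-.0088,0]        # tray origin
def tw(p): return O+M@np.array(p)
def tool(xd,yd): xd,yd=np.array(xd),np.array(yd); return np.c_[xd,yd,np.cross(xd,yd)]
def trayR(a): "tool into tray, jaw at angle a (rad) in tray frame"; return tool(-M[:,2],M@[np.cos(a),np.sin(a),0])
def go(g,Rm,tip=.019):
    "delta so that grasp point is at g"
    return delta(np.array(g)+Rm[:,0]*tip,Rm)
E
python3 - <<'E'
from fr import *
print("O",O,"latch",tw([-.084,0,.048]),"seat",tw([0,0,.076]))
S=cloud("side",np.load("pics/side0.npy")); P=cloud("top",np.load("pics/top0.npy"))
for A in(P,S):
    B=A.reshape(-1,3); B=B[(abs(B[:,0]-.6)<.06)&(abs(B[:,1]+.22)<.12)&(B[:,2]>.149)&(B[:,2]<.162)]
    u=np.array([np.cos(np.radians(84.1)),np.sin(np.radians(84.1))]); q=B[:,:2]-[.5987,-.2203]; e=q@[-u[1],u[0]]; m=abs(e)<.02; t=(q@u)[m]
    print(len(t),"mid along",(t.min()+t.max())/2,np.ptp(t),"perp",np.percentile(e[m],[5,50,95]).round(4),B[m][:,2].mean())
    # walls: direction of the y-walls
    T=(A.reshape(-1,3)-O)@M; w=T[(abs(T[:,2]-.016)<.005)&(abs(T[:,0])<.03)]
    for s in(1,-1):
        q=w[(w[:,1]*s>.05)&(w[:,1]*s<.075)]; print("  slope",np.polyfit(q[:,0],q[:,1],1).round(3),len(q))
    q=T[(abs(T[:,2]-.016)<.005)&(abs(T[:,1])<.05)&(abs(T[:,0]-.043)<.008)]; print("  xslope",np.polyfit(q[:,1],q[:,0],1).round(3),len(q))
print("hover latch",go(tw([-.084,0,.13]),trayR(-.6)))
E
```

```text
O [0.55441967 0.24212206 0.10002629] latch [0.4582245  0.23223216 0.10297216] seat [0.51892692 0.23847302 0.1671303 ]
445 mid along -1.7100061910982345e-06 0.16323973867999714 perp [-0.0069 -0.0001  0.0061] 0.15453265873678715
  slope [-0.008  0.064] 82
  slope [-0.011 -0.06 ] 75
  xslope [0.005 0.042] 136
737 mid along -0.004108618656463128 0.16465049930701092 perp [-0.0137 -0.0008  0.0045] 0.15585557187590984
  slope [-0.006  0.06 ] 67
  slope [ 0.005 -0.064] 86
  xslope [0.007 0.043] 75
hover latch (array([  72.1, -218.7,  331.6]), array([ 1.7  , -0.147,  0.536]))
```

```bash
python3 -m pendant '[[0,[20,-70,110],[0.567,-0.049,0.179]],[0,[20,-70,110],[0.567,-0.049,0.179]],[0,[20,-70,110],[0.567,-0.049,0.179]],[0.2,[20,-70,110],[0.567,-0.049,0.179]],[0.2,[20,-70,110],[0.567,-0.049,0.179]]]'
python3 - <<'E'
from fr import *
print("hover latch",go(tw([-.084,0,.13]),trayR(-.6)),manip.state()["q"].round(2))
E
```

```text
time: 0.52
position: [0.2688, 0.4394, 0.2101]
tcp_rot: [0.66, 0.367, 0.605, -0.25]
contact_force: [-0.2, -0.2, 0.3]
grip_width: 0.0684
hover latch (array([ 49.2, -12.3, 264.3]), array([ 1.123, -0.095,  0.356])) [ 0.81 -0.05  1.91 -0.03  1.1   0.15]
```

```bash
python3 -m pendant '[[0.3,[20,-10,140],[0.567,-0.049,0.179]],[0.3,[20,-10,140],[0.567,-0.049,0.179]],[0.3,[20,-10,140],[0.567,-0.049,0.179]],[0.3,[20,-10,140],[0.567,-0.049,0.179]],[0.3,[20,-10,140],[0.567,-0.049,0.179]]]'
python3 - <<'E'
from fr import *
print("hover latch",go(tw([-.084,0,.13]),trayR(-.6)),manip.state()["q"].round(2))
E
```

```text
time: 0.93
position: [0.351, 0.3256, 0.1881]
tcp_rot: [0.565, 0.583, 0.46, -0.359]
contact_force: [-0.7, 0.3, -0.6]
grip_width: 0.0598
hover latch (array([ 39.8,  57.6, 106.3]), array([ 0.556, -0.047,  0.176])) [ 0.53 -0.22  2.14 -0.06  0.88  0.48]
```

```bash
python3 -m pendant '[[0.4,[40,57,106],[0.556,-0.047,0.176]],[0.4,[40,57,106],[0.556,-0.047,0.176]],[0.4,[40,57,106],[0.556,-0.047,0.176]],[0.4,[40,57,106],[0.556,-0.047,0.176]],[0.4,[40,57,106],[0.556,-0.047,0.176]]]'
python3 - <<'E'
from fr import *
print("hover latch",go(tw([-.084,0,.13]),trayR(-.6)),manip.state()["q"].round(2),manip.state()["grip_width"])
for n in("top","side"): snap(n,n+"1")
a=cv2.imread("pics/top1.png")[170:320,140:290]; b=cv2.imread("pics/side1.png")[120:270,230:380]
cv2.imwrite("pics/z1.png",np.hstack([cv2.resize(x,(400,400),interpolation=2) for x in(a,b)]))
E
```

```text
time: 1.35
position: [0.429, 0.2304, 0.1584]
tcp_rot: [0.422, 0.745, 0.278, -0.435]
contact_force: [0.0, 0.5, -1.3]
grip_width: 0.0512
hover latch (array([-0.3,  0.5,  1.1]), array([-0.002,  0.   ,  0.   ])) [ 0.31 -0.21  2.24 -0.17  0.65  0.92] 0.05119405375834896
```

View pics/z1.png

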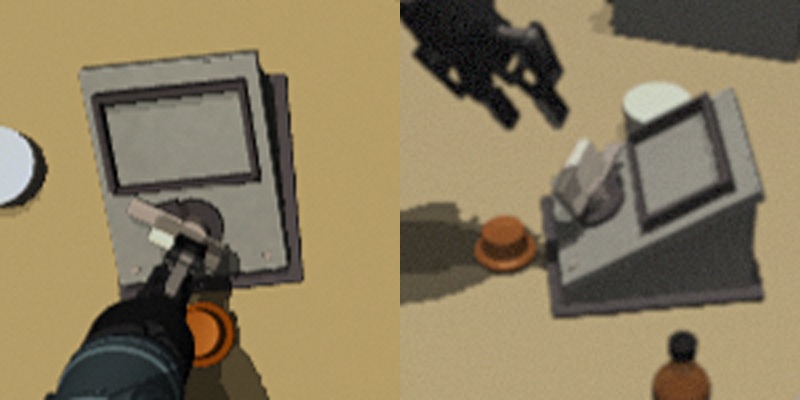

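The gripper hovers over the wing, jaws across it (top crop about 190,255), and the tongue points up-left. I go down and grip it.

```bash
python3 -m pendant '[[0.4,[25,0,0],[0,0,0]],[0.4,[50,0,0],[0,0,0]],[0.4,[70,0,0],[0,0,0]],[0.4,[77,0,0],[0,0,0]],[0.4,[77,0,0],[0,0,0]]]' && python3 -m pendant '[[1,[0,0,0],[0,0,0]],[1,[0,0,0],[0,0,0]],[1,[0,0,0],[0,0,0]],[1,[0,0,0],[0,0,0]],[1,[0,0,0],[0,0,0]]]'; python3 -m pendant '[[1,[0,0,0],[0,0,0]],[1,[0,0,0],[0,0,0]],[1,[0,0,0],[0,0,0]],[1,[0,0,0],[0,0,0]],[1,[0,0,0],[0,0,0]]]'
```

```text
time: 1.87
position: [0.4632, 0.2375, 0.0898]
tcp_rot: [0.426, 0.742, 0.284, -0.434]
contact_force: [-0.7, 0.0, -0.2]
grip_width: 0.0513
time: 2.28
position: [0.4645, 0.2381, 0.0929]
tcp_rot: [0.425, 0.744, 0.282, -0.431]
contact_force: [-4.5, 0.7, 6.4]
grip_width: 0.0129
time: 2.7
position: [0.4645, 0.2381, 0.0928]
tcp_rot: [0.425, 0.744, 0.282, -0.431]
contact_force: [-5.3, 0.6, 7.3]
grip_width: 0.0131
```

```bash
python3 -m pendant '[[1,[0,0,0],[-0.12,0,0]],[1,[0,0,0],[-0.24,0,0]],[1,[0,0,0],[-0.36,0,0]],[1,[0,0,0],[-0.46,0,0]],[1,[0,0,0],[-0.46,0,0]]]'
python3 - <<'E'
from fr import *
s=manip.state(); Rt=rot(s["tcp_rot"]).as_matrix(); print(((s["position"]-Rt[:,0]*.019-O)@M).round(4),(M.T@Rt).round(3).tolist(),s["moment"],s["q"].round(2))
E
```

```text
time: 3.12
position: [0.4628, 0.2383, 0.0917]
tcp_rot: [0.585, 0.625, 0.375, -0.356]
contact_force: [-9.8, 4.0, 8.2]
grip_width: 0.0131
[-0.0847  0.0055  0.0546] [[-0.001, 0.992, -0.124], [0.005, -0.124, -0.992], [-1.0, -0.002, -0.005]] [0.70624202 1.15255602 0.6125753 ] [ 0.3   0.02  2.2  -0.2   0.45  0.48]
```

```bash
python3 -m pendant '[[0.4,[0,0,0],[0,0,0]],[0.4,[0,0,0],[0,0,0]],[0.4,[0,0,0],[0,0,0]],[0.4,[-10,0,0],[0,0,0]],[0.4,[-30,0,0],[0,0,0]]]' && python3 -m pendant '[[0.4,[-40,0,0],[0,0,0]],[0.4,[-80,0,0],[0,0,0]],[0.3,[-110,0,0],[0,0,0]],[0.2,[-120,0,0],[0,0,0]],[0.2,[-120,0,0],[0,0,0]]]'
python3 - <<'E'
from fr import *
P,d=snap("top","top2"); snap("side","side2")
for n in("top","side"):
    T=(cloud(n,np.load(f"pics/{n}2.npy")).reshape(-1,3)-O)@M
    t=T[(T[:,2]>.052)&(T[:,2]<.068)&(abs(T[:,0]+.084)<.05)&(abs(T[:,1])<.05)]
    l=cv2.fitLine(t[:,:2].astype(np.float32),cv2.DIST_HUBER,0,.001,.001).ravel(); print(len(t),t[:,:2].mean(0),np.degrees(np.arctan2(l[1],l[0])),np.ptp(t,0))
H=np.radians(-5.9); j=np.array([np.cos(H),np.sin(H),0]); RH=tool([0,0,-1],j)
print("hover bar",go([.5985,-.2223,.24],RH),manip.state()["q"].round(2),manip.state()["position"])
E
```

```text
time: 3.53
position: [0.4493, 0.2353, 0.1166]
tcp_rot: [0.583, 0.626, 0.374, -0.358]
contact_force: [-0.2, -0.0, 0.1]
grip_width: 0.0508
time: 3.95
position: [0.3952, 0.2304, 0.228]
tcp_rot: [0.584, 0.629, 0.372, -0.354]
contact_force: [0.2, -0.1, -0.3]
grip_width: 0.0686
186 [-0.08393938  0.0025523 ] 82.74416 [0.01943572 0.0635326  0.01136199]
119 [-0.08264673 -0.0061126 ] 81.85893 [0.02102853 0.06170188 0.01144282]
hover bar (array([ 74.5, 197.2, 449. ]), array([ 0.074, -0.086, -0.482])) [ 0.34 -0.41  2.23 -0.14  0.85  0.44] [0.39429454 0.22972014 0.22412835]
```

Latch now at about 0.13 rad, out of the way. Next, the module.

```bash
python3 -m pendant '[[0,[74,197,449],[0.074,-0.086,-0.482]],[0,[74,197,449],[0.074,-0.086,-0.482]],[0,[74,197,449],[0.074,-0.086,-0.482]],[0,[74,197,449],[0.074,-0.086,-0.482]],[0,[74,197,449],[0.074,-0.086,-0.482]]]'
cat > bar.py <<'E'
from fr import *
H=np.radians(-5.9); j=np.array([np.cos(H),np.sin(H),0]); RH=tool([0,0,-1],j)
print("hover bar",go([.5985,-.2223,.24],RH),manip.state()["q"].round(2),manip.state()["position"])
E
python3 bar.py
```

```text
time: 4.47
position: [0.4819, 0.0369, 0.2196]
tcp_rot: [-0.47, -0.523, -0.476, 0.528]
contact_force: [1.1, 0.9, 0.6]
grip_width: 0.0853
hover bar (array([ -3. , 143.1, 245.6]), array([-0.002,  0.   ,  0.011])) [-0.17 -0.01  1.84 -0.    1.33 -0.06] [0.48187838 0.03690261 0.21956031]
```

```bash
python3 -m pendant '[[0,[-3,143,246],[0,0,0]],[0,[-3,143,246],[0,0,0]],[0,[-3,143,246],[0,0,0]],[0,[-3,143,246],[0,0,0]],[0,[-3,143,246],[0,0,0]]]' && python3 -m pendant '[[0,[0,35,65],[0,0,0]],[0,[0,35,65],[0,0,0]],[0,[0,35,65],[0,0,0]],[0,[0,35,65],[0,0,0]],[0,[0,35,65],[0,0,0]]]'; python3 bar.py
```

```text
time: 4.88
position: [0.5652, -0.1525, 0.2216]
tcp_rot: [-0.472, -0.524, -0.475, 0.526]
contact_force: [1.1, 1.0, -0.1]
grip_width: 0.0855
time: 5.3
position: [0.5926, -0.2181, 0.222]
tcp_rot: [-0.472, -0.525, -0.475, 0.526]
contact_force: [-0.7, 1.0, -0.1]
grip_width: 0.0855
hover bar (array([1. , 6.3, 3.6]), array([-0.001, -0.002,  0.005])) [-0.54  0.32  1.46 -0.    1.37 -0.44] [ 0.59262314 -0.21808816  0.22200436]
```

Small correction, then straight down 91 mm to the bar and close.

```bash
python3 -m pendant '[[0,[30,6,3.6],[0,0,0]],[0,[60,6,3.6],[0,0,0]],[0,[80,6,3.6],[0,0,0]],[0,[91,6,3.6],[0,0,0]],[0,[91,6,3.6],[0,0,0]]]'; python3 -m pendant '[[0,[0,0,0],[0,0,0]],[0.7,[0,0,0],[0,0,0]],[0.7,[0,0,0],[0,0,0]],[0.7,[0,0,0],[0,0,0]],[0.7,[0,0,0],[0,0,0]]]'
python3 - <<'E'
from fr import *
for n in("top","side"): snap(n,n+"3")
a=cv2.imread("pics/top3.png")[120:270,340:490]; b=cv2.imread("pics/side3.png")[270:430,320:480]
cv2.imwrite("pics/z3.png",np.hstack([cv2.resize(x,(400,400),interpolation=2) for x in(a,b)]))
print(manip.state()["position"],manip.state()["grip_width"])
E
```

```text
time: 5.72
position: [0.597, -0.2201, 0.1302]
tcp_rot: [-0.472, -0.524, -0.476, 0.526]
contact_force: [-0.8, 0.5, -0.3]
grip_width: 0.0854
time: 6.13
position: [0.5997, -0.2228, 0.1353]
tcp_rot: [-0.474, -0.525, -0.473, 0.525]
contact_force: [0.1, 0.3, 0.4]
grip_width: 0.0388
[ 0.59934304 -0.22268876  0.13462252] 0.02573206887564774
```

View pics/z3.png

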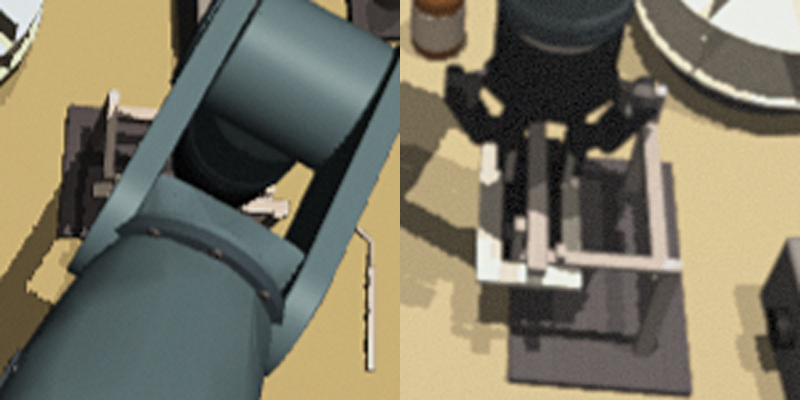

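The fingers straddle the bar near mid-length in both views. Close fully, then lift.

```bash
python3 -m pendant '[[1,[0,0,0],[0,0,0]],[1,[0,0,0],[0,0,0]],[1,[0,0,0],[0,0,0]],[1,[0,0,0],[0,0,0]],[1,[0,0,0],[0,0,0]]]' && python3 -m pendant '[[1,[-4,0,0],[0,0,0]],[1,[-14,0,0],[0,0,0]],[1,[-34,0,0],[0,0,0]],[1,[-60,0,0],[0,0,0]],[1,[-80,0,0],[0,0,0]]]' &&  python3 -m pendant '[[1,[-20,0,0],[0,0,0]],[1,[-30,0,0],[0,0,0]],[1,[-30,0,0],[0,0,0]],[1,[-30,0,0],[0,0,0]],[1,[-30,0,0],[0,0,0]]]'
cat > dock.py <<'E'
import sys
from fr import *
h=float(sys.argv[1]); s=manip.state()
print("to seat+h",go(tw([0,0,.076+h]),trayR(0)),s["q"].round(2),s["position"].round(4),s["grip_width"])
E
python3 dock.py 0.09
```

```text
time: 6.65
position: [0.5993, -0.2227, 0.1344]
tcp_rot: [-0.474, -0.525, -0.474, 0.525]
contact_force: [-0.7, 1.0, 3.8]
grip_width: 0.011
time: 7.07
position: [0.599, -0.2223, 0.2153]
tcp_rot: [-0.473, -0.525, -0.474, 0.525]
contact_force: [0.9, -0.8, -2.1]
grip_width: 0.0109
time: 7.48
position: [0.5983, -0.222, 0.2421]
tcp_rot: [-0.473, -0.524, -0.475, 0.526]
contact_force: [0.4, -0.8, -3.4]
grip_width: 0.0104
to seat+h (array([  13.2, -158.7, -443.1]), array([-0.201,  0.049,  0.49 ])) [-0.54  0.31  1.42 -0.    1.41 -0.44] [ 0.5983 -0.222   0.2421] 0.010418839294224115
```

```bash
python3 -m pendant '[[1,[-30,0,0],[0,0,0]],[1,[-30,-13,-37],[0,0,0]],[1,[-30,-26,-74],[0,0,0]],[1,[-30,-39,-111],[0,0,0]],[1,[-30,-52,-148],[0,0,0]]]' && python3 -m pendant '[[1,[0,-13,-37],[0,0,0]],[1,[0,-26,-74],[-0.05,0.01,0.12]],[1,[0,-39,-111],[-0.1,0.02,0.24]],[1,[0,-52,-148],[-0.15,0.04,0.36]],[1,[0,-65,-180],[-0.2,0.05,0.48]]]'; python3 dock.py 0.09
```

```text
time: 7.9
position: [0.5611, -0.0684, 0.2718]
tcp_rot: [-0.472, -0.524, -0.475, 0.526]
contact_force: [0.2, 0.6, -2.3]
grip_width: 0.0106
time: 8.32
position: [0.5148, 0.1179, 0.2723]
tcp_rot: [0.617, 0.584, 0.401, -0.342]
contact_force: [0.6, 0.9, -1.6]
grip_width: 0.0107
to seat+h (array([  30.6,  -35.1, -119.2]), array([-0.008, -0.001,  0.026])) [-0.04 -0.28  2.03  0.08  0.93 -0.17] [0.5148 0.1179 0.2723] 0.010661344761914328
```

```bash
python3 -m pendant '[[1,[0,-9,-30],[0,0,0]],[1,[10,-18,-60],[0,0,0.01]],[1,[20,-27,-90],[0,0,0.01]],[1,[30,-33,-112],[0,0,0.01]],[1,[30,-33,-112],[0,0,0.01]]]' && python3 -m pendant '[[1,[0,0,0],[0,0,0]],[1,[0,0,0],[0,0,0]],[1,[0,0,0],[0,0,0]],[1,[0,0,0],[0,0,0]]]'; python3 dock.py 0.09
python3 - <<'E'
from fr import *
for n in("top","side"):
    _,d=snap(n,n+"4"); T=(cloud(n,d).reshape(-1,3)-O)@M
    # bar points: above h ~ .15
    b=T[(abs(T[:,0])<.03)&(abs(T[:,1])<.12)&(abs(T[:,2]-.170)<.012)]
    print(n,len(b),"bar x",np.percentile(b[:,0],[5,50,95]).round(4),"y",np.percentile(b[:,1],[0,1,99,100]).round(4),"z",np.percentile(b[:,2],[5,50,95]).round(4))
    f=T[(abs(T[:,0])<.06)&(abs(T[:,1])<.08)&(abs(T[:,2]-.098)<.012)]
    if len(f): print("flange",len(f),np.percentile(f,[1,50,99],axis=0).round(4).tolist())
a=cv2.imread("pics/top4.png")[150:300,130:280]; b=cv2.imread("pics/side4.png")[90:240,250:400]
cv2.imwrite("pics/z4.png",np.hstack([cv2.resize(x,(400,400),interpolation=2) for x in(a,b)]))
E
```

```text
time: 8.73
position: [0.4857, 0.2287, 0.2276]
tcp_rot: [0.618, 0.583, 0.402, -0.342]
contact_force: [-0.3, -0.3, -4.3]
grip_width: 0.0108
time: 9.07
position: [0.4904, 0.2249, 0.233]
tcp_rot: [0.618, 0.586, 0.397, -0.341]
contact_force: [-1.2, 0.0, -2.3]
grip_width: 0.0108
to seat+h (array([  1.2,  -4.7, -10.5]), array([-0.011,  0.003,  0.018])) [ 0.25 -0.19  2.04 -0.1   0.82  0.21] [0.4904 0.2249 0.233 ] 0.01075810908333167
top 436 bar x [-0.0009  0.0069  0.0126] y [-0.0915 -0.0908  0.071   0.072 ] z [0.161  0.1686 0.1718]
flange 633 [[-0.0329, -0.0645, 0.0879], [0.0269, -0.03, 0.0947], [0.0393, 0.0444, 0.1089]]
side 329 bar x [-0.0086  0.0072  0.0238] y [-0.0983 -0.0962  0.0206  0.0668] z [0.16   0.1692 0.1788]
flange 588 [[-0.031, -0.0697, 0.0879], [0.0213, -0.0522, 0.0953], [0.0407, 0.0384, 0.1094]]
```

View pics/z4.png

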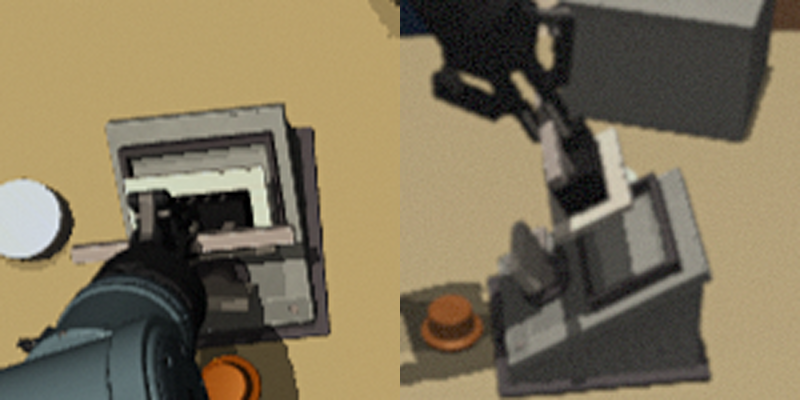

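Module is over the tray, level with it. It needs about −6 mm in tray x and +12.5 mm in tray y, and about 1° of tilt. Both cameras and the arm's own pose agree on this.

```bash
python3 -m pendant '[[1,[0,-3,-6],[0,0,0.01]],[1,[0,-6,-12.5],[-0.005,0.003,0.018]],[1,[20,-6,-12.5],[-0.005,0.003,0.018]],[1,[45,-6,-12.5],[-0.005,0.003,0.018]],[1,[55,-6,-12.5],[-0.005,0.003,0.018]]]' && python3 -m pendant '[[1,[0,0,0],[0,0,0]],[1,[0,0,0],[0,0,0]],[1,[0,0,0],[0,0,0]],[1,[0,0,0],[0,0,0]]]'; python3 dock.py 0.035
python3 - <<'E'
from fr import *
for n,cx,cy in(("top",-.0009,.0023),("side",.0003,-.0027)):
    _,d=snap(n,n+"5"); T=(cloud(n,d).reshape(-1,3)-O)@M-[cx,cy,0]
    b=T[(abs(T[:,0])<.03)&(abs(T[:,1])<.12)&(abs(T[:,2]-.115)<.010)]
    print(n,len(b),"bar x",np.percentile(b[:,0],[5,50,95]).round(4),"y",np.percentile(b[:,1],[0,1,99,100]).round(4),"z",np.percentile(b[:,2],[5,50,95]).round(4))
    f=T[(abs(T[:,0])<.06)&(abs(T[:,1])<.08)&(abs(T[:,2]-.043)<.008)]
    if len(f): print("flange",len(f),np.percentile(f,[1,50,99],axis=0).round(4).tolist())
E
```

```text
time: 9.58
position: [0.5076, 0.24, 0.1787]
tcp_rot: [0.622, 0.588, 0.395, -0.334]
contact_force: [-0.6, -0.1, -4.1]
grip_width: 0.0105
time: 9.92
position: [0.5086, 0.2406, 0.1825]
tcp_rot: [0.622, 0.589, 0.394, -0.333]
contact_force: [-0.7, -0.6, -3.0]
grip_width: 0.0109
to seat+h (array([2.3, 1.7, 3.1]), array([-0.005, -0.002, -0.002])) [ 0.28 -0.07  2.05 -0.13  0.67  0.26] [0.5086 0.2406 0.1825] 0.010943870668088267
top 396 bar x [-0.0066  0.0009  0.0057] y [-0.0803 -0.0798  0.0816  0.0838] z [0.1074 0.1143 0.118 ]
flange 556 [[-0.0366, -0.0529, 0.0358], [0.0234, -0.0171, 0.0411], [0.0352, 0.0561, 0.0499]]
side 284 bar x [-0.0153  0.0004  0.0171] y [-0.0813 -0.0788  0.0501  0.0817] z [0.1062 0.1149 0.1227]
flange 492 [[-0.0364, -0.0529, 0.0354], [0.0184, -0.0318, 0.0412], [0.0352, 0.055, 0.0504]]
```

```bash
python3 -m pendant '[[1,[6,0,1],[0,0,0]],[1,[14,0,1],[0,0,0]],[1,[20,0,1],[0,0,0]],[1,[25,0,1],[0,0,0]],[1,[27,0,1],[0,0,0]]]' && python3 -m pendant '[[1,[0,0,0],[0,0,0]],[1,[1,0,0],[0,0,0]],[1,[2,0,0],[0,0,0]],[1,[3,0,0],[0,0,0]],[1,[4,0,0],[0,0,0]]]'; python3 dock.py 0.0
```

```text
time: 10.43
position: [0.5206, 0.2404, 0.1556]
tcp_rot: [0.622, 0.588, 0.395, -0.334]
contact_force: [0.6, 0.0, -2.6]
grip_width: 0.0109
time: 10.85
position: [0.5228, 0.2409, 0.1538]
tcp_rot: [0.622, 0.588, 0.394, -0.333]
contact_force: [-0.4, -0.1, -2.6]
grip_width: 0.0106
to seat+h (array([5.3, 2.6, 2. ]), array([-0.005, -0.001,  0.   ])) [ 0.27  0.01  2.04 -0.13  0.61  0.26] [0.5228 0.2409 0.1538] 0.010555084927951566
```

```bash
python3 -m pendant '[[1,[0.7,0,0],[0,0,0]],[1,[1.4,0,0],[0,0,0]],[1,[2,0,0],[0,0,0]],[1,[2,0,0],[0,0,0]],[1,[2,0,0],[0,0,0]]]'; python3 dock.py 0.0
```

```text
time: 11.27
position: [0.523, 0.2411, 0.1525]
tcp_rot: [0.622, 0.588, 0.395, -0.334]
contact_force: [-11.6, -2.8, 8.6]
grip_width: 0.0109
to seat+h (array([4.1, 3.1, 2.1]), array([-0.004, -0.001,  0.001])) [ 0.27  0.02  2.04 -0.14  0.6   0.26] [0.523  0.2411 0.1525] 0.010883466435922843
```

```bash
cat > chk.py <<'E'
import sys
from fr import *
for n,cx,cy in(("top",-.0009,.0023),("side",.0003,-.0027)):
    _,d=snap(n,n+sys.argv[1]); T=(cloud(n,d).reshape(-1,3)-O)@M-[cx,cy,0]
    b=T[(abs(T[:,0])<.012)&(abs(T[:,1])<.12)&(abs(T[:,2]-.080)<.010)&(abs(T[:,1])>.035)]
    print(n,len(b),"bar x",np.percentile(b[:,0],[5,50,95]).round(4),"y",np.percentile(b[:,1],[0,1,99,100]).round(4),"z",np.percentile(b[:,2],[5,50,95]).round(4),"zslope y",np.polyfit(b[:,1],b[:,2],1).round(3))
    f=T[(T[:,0]>.023)&(T[:,0]<.034)&(abs(T[:,1])<.05)&(abs(T[:,2])<.025)]
    if len(f): print("  flange top z",np.median(f[:,2]).round(4),"fit",np.linalg.lstsq(np.c_[f[:,:2],np.ones(len(f))],f[:,2],rcond=None)[0].round(3),len(f))
a=cv2.imread(f"pics/top{sys.argv[1]}.png")[150:300,130:280]; b=cv2.imread(f"pics/side{sys.argv[1]}.png")[90:240,250:400]
cv2.imwrite(f"pics/z{sys.argv[1]}.png",np.hstack([cv2.resize(x,(400,400),interpolation=2) for x in(a,b)]))
E
python3 chk.py 6; ls pics
```

```text
top 259 bar x [-0.0075 -0.0003  0.0041] y [-0.0811 -0.0807  0.082   0.0825] z [0.0725 0.0811 0.0845] zslope y [0.    0.081]
  flange top z 0.0075 fit [-0.36   0.007  0.017] 233
side 100 bar x [-0.0073 -0.0006  0.0042] y [-0.0811 -0.0809  0.0773  0.0807] z [0.0734 0.0814 0.0836] zslope y [0.006 0.08 ]
  flange top z 0.0083 fit [-0.271 -0.002  0.016] 124
side0.npy
side0.png
side1.npy
side1.png
side2.npy
side2.png
side3.npy
side3.png
side4.npy
side4.png
side5.npy
side5.png
side6.npy
side6.png
top0.npy
top0.png
top1.npy
top1.png
top2.npy
top2.png
top3.npy
top3.png
top4.npy
top4.png
top5.npy
top5.png
top6.npy
top6.png
z1.png
z3.png
z4.png
z6.png
zoom0.png
```

View pics/z6.png

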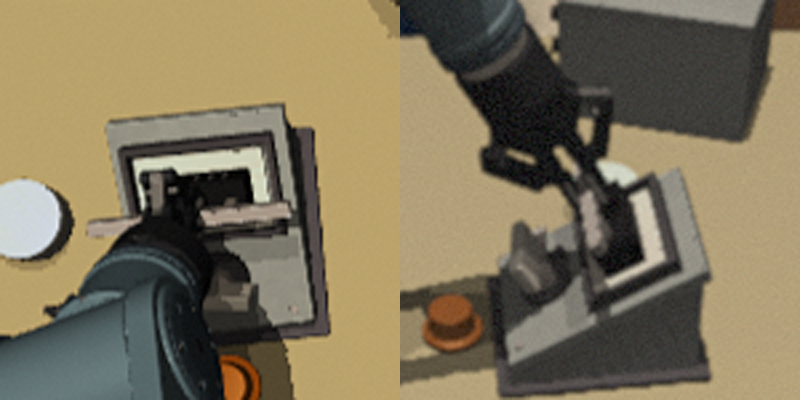

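The flange lies inside the walls, with its top at 8 mm and the bar at 75–76 mm. I open the gripper and back out along the tray normal.

```bash
python3 -m pendant '[[0.85,[0,0,0],[0,0,0]],[0.7,[0,0,0],[0,0,0]],[0.5,[0,0,0],[0,0,0]],[0.45,[0,0,0],[0,0,0]],[0.45,[0,0,0],[0,0,0]]]' && python3 -m pendant '[[0.45,[-10,0,0],[0,0,0]],[0.45,[-30,0,0],[0,0,0]],[0.45,[-60,0,0],[0,0,0]],[0.45,[-70,0,0],[0,0,0]],[0.45,[-70,0,0],[0,0,0]]]' && python3 -m pendant '[[0.4,[0,-30,0],[0,0,0]],[0.4,[0,-60,0],[0,0,0]],[0.4,[0,-82,0],[0,0,0]],[0.4,[0,-82,0],[0,0,0]],[0.4,[0,-82,0],[0,0,0]]]'
python3 chk.py 7
python3 - <<'E'
from fr import *
s=manip.state(); print(go(tw([-.084,0,.14]),trayR(-.13)),s["q"].round(2),s["grip_width"])
for n in("top","side"):
    T=(cloud(n,np.load(f"pics/{n}7.npy")).reshape(-1,3)-O)@M
    t=T[(T[:,2]>.052)&(T[:,2]<.068)&(abs(T[:,0]+.084)<.045)&(abs(T[:,1])<.05)]
    if len(t)>20: l=cv2.fitLine(t[:,:2].astype(np.float32),cv2.DIST_HUBER,0,.001,.001).ravel(); print(len(t),t[:,:2].mean(0),np.degrees(np.arctan2(l[1],l[0])),np.ptp(t,0))
E
```

```text
time: 11.78
position: [0.5241, 0.241, 0.1522]
tcp_rot: [0.622, 0.589, 0.394, -0.333]
contact_force: [-0.6, -0.4, -0.2]
grip_width: 0.0468
time: 12.2
position: [0.4921, 0.2381, 0.217]
tcp_rot: [0.623, 0.59, 0.393, -0.331]
contact_force: [0.2, -0.0, 1.0]
grip_width: 0.0465
time: 12.62
position: [0.4181, 0.2304, 0.1738]
tcp_rot: [0.622, 0.588, 0.395, -0.334]
contact_force: [-0.0, 0.3, -0.3]
grip_width: 0.0509
top 292 bar x [-0.0078 -0.001   0.0036] y [-0.0812 -0.0806  0.0816  0.0831] z [0.0746 0.0814 0.0844] zslope y [-0.002  0.081]
  flange top z 0.0078 fit [-0.421  0.01   0.019] 236
side 167 bar x [-0.0076 -0.0007  0.0037] y [-0.0821 -0.0808  0.0842  0.0844] z [0.0736 0.0816 0.084 ] zslope y [0.004 0.08 ]
  flange top z 0.0077 fit [-0.269 -0.005  0.015] 128
(array([ 9.1, -0.7,  2.4]), array([ 0.125, -0.001, -0.001])) [ 0.32 -0.27  2.24 -0.16  0.7   0.32] 0.05136213533745989
134 [-0.08425792 -0.00426388] 76.9604 [0.02026493 0.06164115 0.01347264]
116 [-0.08269465 -0.0049447 ] 81.35917 [0.02178147 0.06325724 0.01023885]
```

View pics/z7.png

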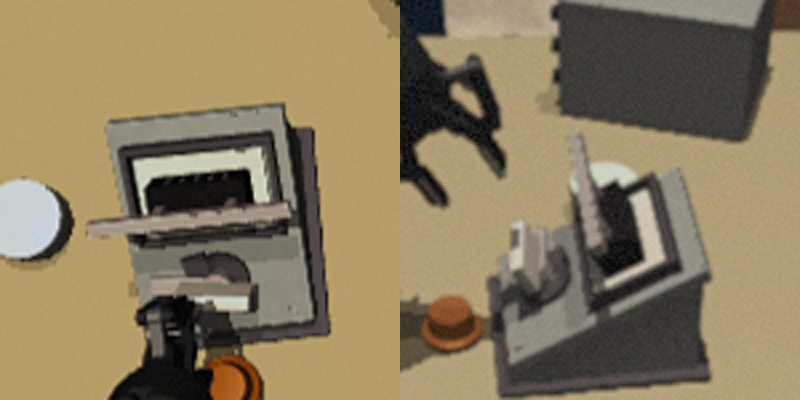

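Released: the module stays flat. Now I align with the wing, go down and grip it.

```bash
python3 -m pendant '[[0.4,[9,-0.7,2.4],[0.12,0,0]],[0.4,[30,-0.7,2.4],[0.135,0,0]],[0.4,[60,-0.7,2.4],[0.135,0,0]],[0.4,[85,-0.7,2.4],[0.135,0,0]],[0.4,[95,-0.7,2.4],[0.135,0,0]]]' && python3 -m pendant '[[0.4,[0,0,0],[0,0,0]],[1,[0,0,0],[0,0,0]],[1,[0,0,0],[0,0,0]],[1,[0,0,0],[0,0,0]],[1,[0,0,0],[0,0,0]]]' && python3 -m pendant '[[1,[0,0,0],[0,0,0]],[1,[0,0,0],[0,0,0]],[1,[0,0,0],[0,0,0]],[1,[0,0,0],[0,0,0]]]'
cat > lat.py <<'E'
from fr import *
s=manip.state(); Rt=rot(s["tcp_rot"]).as_matrix(); j=M.T@Rt[:,1]; print("grasp in tray",((s["position"]-Rt[:,0]*.019-O)@M).round(4),"jaw ang",-np.arctan2(j[1],j[0]).round(3),"F tray",(M.T@s["contact_force"]).round(1),"M",(M.T@s["moment"]).round(2),s["q"].round(2))
E
python3 lat.py
```

```text
time: 13.13
position: [0.4644, 0.2323, 0.0888]
tcp_rot: [0.581, 0.629, 0.371, -0.36]
contact_force: [-0.3, -0.0, 0.3]
grip_width: 0.0516
time: 13.55
position: [0.4628, 0.233, 0.092]
tcp_rot: [0.581, 0.629, 0.371, -0.359]
contact_force: [-3.1, -1.1, 2.6]
grip_width: 0.0131
time: 13.88
position: [0.4628, 0.233, 0.0919]
tcp_rot: [0.581, 0.629, 0.371, -0.359]
contact_force: [-5.8, -1.0, 5.4]
grip_width: 0.013
grasp in tray [-0.0851  0.0002  0.055 ] jaw ang 0.14 F tray [-2.7 -0.4  7.6] M [-0.02  0.57 -0.04] [ 0.29  0.01  2.21 -0.2   0.45  0.49]
```

```bash
python3 -m pendant '[[1,[0,0,0],[0.11,0,0]],[1,[0,0,0],[0.22,0,0]],[1,[0,0,0],[0.33,0,0]],[1,[0,0,0],[0.44,0,0]],[1,[0,0,0],[0.55,0,0]]]'; python3 lat.py
```

```text
time: 14.3
position: [0.4623, 0.2329, 0.0915]
tcp_rot: [0.387, 0.764, 0.259, -0.447]
contact_force: [-8.2, 0.0, 7.2]
grip_width: 0.0129
grasp in tray [-0.0857  0.0003  0.055 ] jaw ang 0.694 F tray [-3.8  0.9 10.1] M [0.11 0.77 0.29] [ 0.29  0.01  2.21 -0.2   0.45  1.04]
```

```bash
python3 -m pendant '[[1,[0,0,0],[0.11,0,0]],[1,[0,0,0],[0.22,0,0]],[1,[0,0,0],[0.33,0,0]],[1,[0,0,0],[0.44,0,0]],[1,[0,0,0],[0.5,0,0]]]'; python3 lat.py
```

```text
time: 14.72
position: [0.4623, 0.2331, 0.0912]
tcp_rot: [0.185, 0.836, 0.14, -0.497]
contact_force: [-2.0, 2.9, -1.6]
grip_width: 0.0125
grasp in tray [-0.0859  0.0004  0.0546] jaw ang 1.195 F tray [-2.2  3.1 -0.6] M [ 0.51  0.67 -0.03] [ 0.29  0.01  2.21 -0.2   0.45  1.54]
```

```bash
python3 -m pendant '[[1,[0,0,0],[0.1,0,0]],[1,[2,0,0],[0.2,0,0]],[1,[4,0,0],[0.28,0,0]],[1,[4,0,0],[0.28,0,0]]]'; python3 lat.py; python3 -m pendant '[[0.4,[0,0,0],[0,0,0]],[0.4,[0,0,0],[0,0,0]],[0.4,[0,0,0],[0,0,0]],[0.4,[0,0,0],[0,0,0]],[0.4,[0,0,0],[0,0,0]]]'; python3 lat.py
```

```text
time: 15.05
position: [0.4644, 0.2332, 0.0873]
tcp_rot: [0.068, 0.854, 0.07, -0.512]
contact_force: [2.7, 2.5, -8.4]
grip_width: 0.0129
grasp in tray [-0.0859  0.0003  0.0502] jaw ang 1.473 F tray [-1.3  2.2 -8.8] M [ 0.54  0.4  -0.33] [ 0.29  0.02  2.21 -0.2   0.44  1.82]
time: 15.47
position: [0.465, 0.2329, 0.0879]
tcp_rot: [0.07, 0.854, 0.07, -0.511]
contact_force: [-0.3, -0.5, 0.6]
grip_width: 0.0512
grasp in tray [-0.085  -0.      0.0504] jaw ang 1.469 F tray [-0.1 -0.4  0.7] M [ 0.06  0.23 -0.02] [ 0.29  0.02  2.21 -0.2   0.44  1.82]
```

Released. I back off along the axis and then away, and check the latch and the module.

```bash
python3 -m pendant '[[0.4,[-10,0,0],[0,0,0]],[0.4,[-35,0,0],[0,0,0]],[0.4,[-75,0,0],[0,0,0]],[0.4,[-115,0,0],[0,0,0]],[0.4,[-140,0,0],[0,0,0]]]'; python3 -m pendant '[[0.4,[-30,0,0],[0,0,0]],[0.4,[-60,0,0],[0,0,0]],[0.4,[-60,0,0],[0,0,0]],[0.4,[-60,0,0],[0,0,0]],[0.4,[-60,0,0],[0,0,0]]]'
python3 chk.py 8
python3 - <<'E'
from fr import *
for n,cx,cy in(("top",-.0009,.0023),("side",.0003,-.0027)):
    T=(cloud(n,np.load(f"pics/{n}8.npy")).reshape(-1,3)-O)@M-[cx,cy,0]
    t=T[(T[:,2]>.043)&(T[:,2]<.068)&(abs(T[:,0]+.084)<.04)&(abs(T[:,1])<.02)]
    l=cv2.fitLine(t[:,:2].astype(np.float32),cv2.DIST_HUBER,0,.001,.001).ravel(); print(n,"wing",len(t),"latch deg",90-np.degrees(np.arctan2(l[1],l[0])),"top z",np.percentile(t[:,2],[50,95]).round(4))
    a=cloud(n,np.load(f"pics/{n}0.npy"));b=cloud(n,np.load(f"pics/{n}8.npy"))
    g0=cv2.imread(f"pics/{n}0.png");g1=cv2.imread(f"pics/{n}8.png"); d=(np.abs(a-b).max(-1)>.02).astype(np.uint8); d=cv2.morphologyEx(d,2,np.ones((3,3)))
    k,_,st,_=cv2.connectedComponentsWithStats(d); print([x.tolist() for x in st[1:] if x[4]>15])
E
```

```text
time: 15.88
position: [0.399, 0.2262, 0.2143]
tcp_rot: [0.069, 0.854, 0.071, -0.51]
contact_force: [0.6, -0.4, -0.3]
grip_width: 0.0514
time: 16.3
position: [0.3713, 0.223, 0.2637]
tcp_rot: [0.069, 0.853, 0.07, -0.512]
contact_force: [-0.4, -0.6, 0.6]
grip_width: 0.0508
top 293 bar x [-0.0077 -0.0011  0.0036] y [-0.081  -0.0805  0.0821  0.0828] z [0.074  0.0811 0.0845] zslope y [0.001 0.081]
  flange top z 0.0076 fit [-0.366  0.009  0.018] 234
side 172 bar x [-0.0075 -0.001   0.0039] y [-0.082  -0.0807  0.082   0.0828] z [0.0736 0.0815 0.0839] zslope y [0.005 0.08 ]
  flange top z 0.0078 fit [-0.299 -0.01   0.016] 130
top wing 176 latch deg 91.28574 top z [0.0513 0.0543]
[[381, 185, 57, 34, 1445], [374, 188, 4, 7, 25], [442, 195, 6, 4, 21], [162, 214, 77, 25, 1023], [189, 244, 18, 20, 153], [205, 244, 8, 11, 65], [208, 259, 16, 16, 144], [80, 291, 148, 189, 16381], [0, 385, 4, 9, 28], [0, 399, 49, 33, 1115], [294, 443, 59, 37, 1539], [355, 461, 6, 8, 32], [0, 465, 12, 15, 129], [365, 473, 6, 7, 29]]
side wing 156 latch deg 90.13559 top z [0.0504 0.0531]
[[0, 0, 257, 139, 9817], [0, 43, 96, 188, 6453], [313, 140, 28, 52, 706], [292, 172, 11, 11, 72], [305, 174, 8, 10, 59], [0, 184, 57, 60, 1582], [371, 294, 7, 8, 51], [350, 307, 42, 80, 2269]]
```

View pics/z8.png

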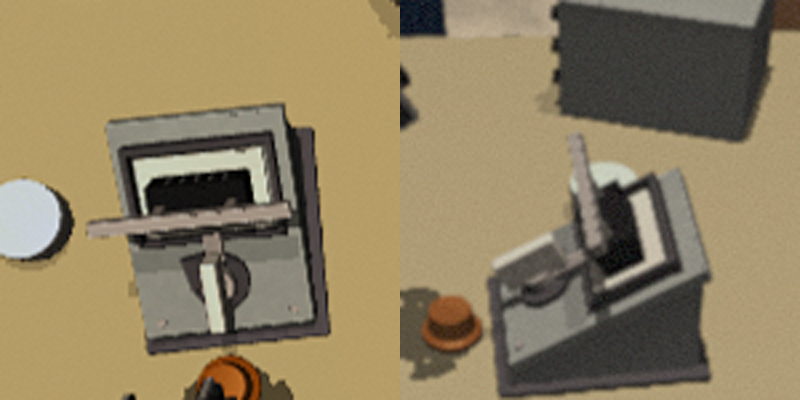

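The wing lies along tray x at about 90°, its top is down from 60 to about 52 mm, and the tongue is over the flange. Only the module, the latch and the arm have changed.

```bash
python3 -c "
from plant import manip
print(manip.state()['contact_force'],manip.finish_job())"
```

```text
the job is handed in; nothing more can be done
[-0.09601238  0.62704026  0.51029945] None
```

The module is docked flat in the tray, the latch is locked over its flange, and I handed the job in at about 16 s of the 64 s allowed. `finish_job()` gives no verdict, so the result rests on my own last checks.

**What I did:**
- I turned the latch back from about 0.60 to 0.13 rad, because the tongue was in the way.
- I lifted the module off the hook and lowered it into the tray along the tray's normal. The force on the tool was about 16 N at contact, against the 80 N limit.
- I let go, turned the latch clockwise to about 1.47 rad and opened the gripper. It then snapped home by itself, and I backed the arm clear.

**Last checks:**

| Check | Result |
|---|---|
| Bar centre | within about 2 mm of tray x = 0 and y = 0; height about 75–76 mm |
| Flange top | about 8 mm above the floor on the upslope strip, as expected when flat |
| Latch angle | about 90–91° |
| Wing drop | about 7–8 mm, from the wing's top height in the depth images |
| Other items on the desk | no changes at any of them in either camera's depth image |
| Force on the tool | under 1 N, arm clear |

**Disagreements and limits:**
- The two cameras disagreed by about 4–5 mm along y. I used their mean and then measured the module against the tray within each camera separately.
- The wing drop is only good to a millimetre or two, and the limit is 7 mm. That the latch is in its detent rests mainly on its angle and on the tongue visibly lying over the flange.
- The flange-slope fit gave readings of −0.27 to −0.42 along x. I ignored them because the narrow strip it used probably caught wall points. Flatness along x therefore rests on the flange height and the picture.

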